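# Clear the tester bottle, then turn the backward cassette round and slide it home

### The job

A lipstick cassette has been shoved knob-first under the low single bridge, and a tester bottle stands in front of the empty bay of the three-bay riser where the cassette belongs. First, before touching the cassette, stand the bottle upright in the middle of the round dark spot of the small aluminium tray and let go of it; then draw the cassette out by its blank end until it is well clear of the bridge, put it down flat on the open counter and let go, take it again nearer its knob, turn it round, and slide it fully home in the empty bay, blank end first, so that only its knob stands out like its neighbours'. Leave the other wares where they are and never tip the bottle over.

Things in the scene. Friction and masses are not known exactly. Their poses are not given: they have to be found in the camera images.
- cassette: To be moved: black box 150 x 50 x 36 mm (150 along x), five 2 mm discs on top, a grey block knob on one end (30 long, 26 wide, 6 to 30 mm high), other end blank. Origin: centre of the box's underside; x points from knob to blank end: knob tip at x = -105, blank end at +75 mm; z up. About 0.2 kg. Starts under the bridge, blank end sticking out 55 to 65 mm.
- cassette_knob (a point): Centre of the end face of the cassette's knob, 18 mm above its underside.
- bridge: Fixed low shelf of white walls and a clear roof, open only towards its -x (roughly the robot). Origin on the counter; walls from x = -60 to +80 mm, back wall at x = +80 mm, 72 mm wide inside (92 outside), 46 mm high inside, roof top at 52 mm: too low for a gripper to reach in. z up.
- riser: Fixed white holder with clear roof, three bays open towards its -x (roughly the robot), no floor: cassettes slide on the counter. Origin on the counter in the middle bay; bays at y = -74, 0, +74 mm, each 62 mm wide, 46 mm high inside; front at x = -80, back stop at +80 mm, 234 mm wide overall, roof top at 52 mm (64 mm over the last 50 mm at the back).
- bay: Thin grey felt strip, not solid, in the riser's one empty bay (which one varies). Its origin and axes are those of a cassette at home (knob to -x, standing out 25 mm). The bay's mouth is at x = -80 mm; the back stop lets the cassette go at most 5 mm further in than this origin.
- bottle: Tester bottle in the way, standing: amber round body 50 mm across and 72 mm high, above it a narrow collar and a black cap 30 mm across from 76 to 112 mm. Origin: centre of its underside; z up its axis. About 0.2 kg. At the start it stands 135 to 160 mm in front of the bay's origin.
- tray: Fixed aluminium tray 156 (x) x 92 (y) mm, floor 5 mm thick, rim up to 10 mm. Origin on the counter under its centre. One half holds a jar, the other the spot.
- spot: Round dark printed spot, 56 mm across, flush on the tray's floor, 5 mm above the counter: where the bottle belongs. It may be in the near or the far half. Origin at its centre.
- stock_a: Bystander like the cassette, home in another bay, same size and origin, its knob standing out 25 mm.
- stock_b: Bystander like the cassette, home in another bay, same size and origin, its knob standing out 25 mm.
- jar_tray: Bystander: glass jar with white lid, 48 mm across, 40 high, on the other half of the tray. Origin at its underside.
- jar_cream: Bystander: white jar with black lid, 56 mm across, 44 high, beside the way out of the bridge. Origin at its underside.
- compact: Bystander: black round powder compact 70 mm across, 18 thick, flat on the counter beside the way out of the bridge. Origin at its underside.
- carton: Bystander: small cardboard box 40 x 40 x 62 mm, standing beside the riser's front. Origin at its underside.
- palette: Bystander: black palette 55 x 90 x 12 mm lying on the bridge's roof, towards the back. Origin at its underside.
- polish: Bystander: small white bottle with black cap, 34 mm across, 70 high, standing in the middle near the robot. Origin at its underside.
Mind the look-alikes: they are no part of the job. Of the things shaped like the bottle, the amber one is meant.

How it is judged:
On the way, in this order (a step that is already met when the one before it is completed fails the run):
1. the bottle stands released on the tray's spot, the cassette not yet moved (horizontal distance between bottle and spot below 0.02 m and angle between bottle's own z axis and vertical below 0.12 rad and height (world z) of bottle below 0.01 m and contact force between bottle and the fingers below 0.1 N and linear speed of bottle below 0.02 m/s and distance of cassette from where it was at the start of the episode below 0.02 m), for 0.2 s.
2. the cassette lies flat and released on the open counter, clear of the bridge and outside the riser (angle between cassette's own z axis and vertical below 0.08 rad and height (world z) of cassette below 0.006 m and contact force between cassette and the fingers below 0.1 N and linear speed of cassette below 0.02 m/s and horizontal distance between cassette and bridge above 0.15 m and horizontal distance between cassette and bay above 0.15 m), for 0.2 s.
At the end, for the whole second after the job is handed in: The cassette lies flat and released in the empty bay, knob outwards, its origin no more than 12 mm short of the bay's origin and within 12 mm sideways, in line within 0.12 rad; the bottle stands upright and released on the tray with its axis within 20 mm of the spot's centre; both at rest (x of cassette in the frame of bay between -0.012 and 0.015 m and y of cassette in the frame of bay between -0.012 and 0.012 m and angle between the x axis of cassette and the x axis of bay, either way round below 0.12 rad and x of cassette_knob in the frame of bay below -0.08 m and angle between cassette's own z axis and vertical below 0.08 rad and height (world z) of cassette below 0.006 m and contact force between each of cassette, bottle and the fingers below 0.1 N and linear speed of each of cassette, bottle below 0.02 m/s and horizontal distance between bottle and spot below 0.02 m and angle between bottle's own z axis and vertical below 0.12 rad and height (world z) of bottle below 0.01 m); the robot touches nothing.
It fails at once if the bottle tips (over 0.6 rad) (angle between bottle's own z axis and vertical above 0.6 rad).
It fails at once if a bystander ware is shifted by more than 20 mm (distance of any of jar_tray, jar_cream, compact, carton, palette, polish, stock_a, stock_b from where it was at the start of the episode above 0.02 m).
It fails at once if a standing or lying bystander is tipped over (angle between any of jar_tray, jar_cream, compact, carton, palette, polish, stock_a, stock_b's own z axis and vertical above 0.6 rad).
It also fails if it takes over 72 s, if anything falls off the work surface, if the arm or the gripper's body presses on something with over 40 N, if the wrist force passes 120 N, or if a joint passes its speed limit or range.

### The arm

A 7-joint arm with a two-finger parallel gripper is mounted at the origin on the work surface. World frame = base frame: x ahead of the robot, y to its left, z up, the work surface at z = 0. Lengths are in m, angles in rad, forces in N, time in s.
With the tool pointing down it reaches from about 0.425 to 0.95 m from the base axis. Payload 4.7 kg.
Tool frame: the origin (TCP) lies on the centre line of the jaws, within the pads' length; the fingertips stand r.tcp_to_tips ahead of it and the grasp point (between the pads) lies 2 mm behind it (r.tcp_to_tips is the distance from the TCP to the fingertips, in m); z points along the fingers, y is the line along which they close (so a half turn about z gives the same grasp; the last joint's range is limited). The gripper opens to 87 mm and grips with 3 to 60 N. Pads are 19 mm wide; open, the fingers measure 117 mm over their backs; the gripper's body (75 mm by 190 mm) begins 51 mm behind the grasp point.
Start: joints at [-1.22, 0.469, -0.049, 1.532, 0.024, 1.141, -0.082], TCP at [0.25, 0.627, 0.212] pointing down, gripper open.
Joint ranges: [-2.59, 2.59], [-0.33, 1.99], [-1.39, 1.29], [0.1, 2.45], [-1.04, 4.18], [0.21, 1.99], [-2.66, 2.66]. Speed limits (rad/s): [2.57, 2.57, 3.14, 3.14, 3.14, 3.14, 3.14].

### API

Orientations are given as a unit quaternion [x, y, z, w].
In Python, from bench import r, snapshot, camera_params gives the robot as it stands.
- The arm moves only by the tool servo_tool, never from a script. Its argument "motion" is one flat list of numbers, 6 for each row, row after row: the shift along the world's x, y, z in cm, then the turn, a rotation vector about the world's x, y, z in degrees. In form: [x, y, z, rx, ry, rz, x, y, z, rx, ry, rz, ...]. A call has 1 to 20 rows; each row is the pose to reach, as a shift and turn from the pose commanded when the call began; what a row does not reach only later rows make up. A row lasts 1/10 s, in which the tool goes at most 50 mm and 8.59 degrees, less where a joint would pass 70% of its speed; a pose out of reach is approached as far as the arm can. A call with a gripper value outside its range is refused whole. "hand" is the closure in counts, from 0 (fully open) to 255 (shut), set as the call begins (left out, the last holds). The fingers move at their own pace and stop on an object; the grip force is fixed at half the most. Time passes only in rows, so rows that repeat a pose let the fingers close. It gives the time, the measured TCP pose, the force, the opening and the grip force at its end, in the units of the state.
- r.state(): the state, without advancing time (a new reading comes with each control period).
- snapshot(name): name is "scene" or "side" or "wrist"; returns (picture, depth): 400x640x3 uint8, red, green, blue; 400x640 float32, m along the optical axis (not along the pixel's ray), 0 where there is no reading.
- camera_params(name): a dict with "intrinsics" (3x3 intrinsics, pixels), "rvec" (rotation vector, rad) and "tvec" (3), from world to camera coordinates, as OpenCV has them; the wrist camera has in their place "hand_eye" (4x4, takes a point from camera to tool coordinates, whose origin is the TCP and whose axes are the flange's). Camera axes: x right, y down, z forward; pixel columns grow to the right and rows downward; lengths in m; the calibration is good to about 2 mm. A picture is of the moment at which its call begins: read the wrist's pose just before it. camera_params takes no time and is no camera call.
- r.hand_in(): hands the job in; it is judged then, once.
The state is a dict: "clock": time; "q": joint angles; "joint_velocities": joint speeds; "joint_efforts": joint torques, N m; "ee_pos": TCP position; "tool_rot": TCP orientation; "force": force on the tool from outside, world axes, zero at the start; "wrist_torque": the same for the moment, N m; "gripper_width": finger opening in m; "grip_force": force on a finger pad.
Only numpy, scipy, OpenCV 4.12 (cv2) and the standard library are available. Lean on these libraries where they do the work, as an engineer would, in place of code of your own. Each camera call takes 0.05 s, during which the arm holds its last target. There are 200 camera calls.

## Working session

There is one attempt and no reset: what is moved stays moved. The work goes in short steps, Python scripts to look and compute and a tool call to move; the robot and the scene stay as the last step left them, time stands still between calls to the robot, and variables do not carry over. Pictures are saved under pics/ and viewed, at most 10 in all, crops included, and the job is handed in when it is done.

Besides the shell and the picture viewer there is one more tool, called after "Call:" as name(argument=value, ...) on one line, values as JSON. servo_tool: Moves the arm, as the interface text tells. Its arguments: {"type":"object","properties":{"motion":{"type":"array","items":{"type":"number"}},"hand":{"type":"number"}},"required":["motion"]}

```bash
mkdir -p pics; ls
cat > h.py <<'E'
import numpy as np, cv2
from bench import r, snapshot, camera_params
from scipy.spatial.transform import Rotation as R
def shot(n):
    st=r.state(); im,d=snapshot(n); c=camera_params(n); K=np.array(c["intrinsics"])
    if n=="wrist":
        T=np.eye(4); T[:3,:3]=R.from_quat(st["tool_rot"]).as_matrix(); T[:3,3]=st["ee_pos"]; T=T@np.array(c["hand_eye"])
    else:
        M=np.eye(4); M[:3,:3]=cv2.Rodrigues(np.array(c["rvec"],float))[0]; M[:3,3]=np.ravel(c["tvec"]); T=np.linalg.inv(M)
    return im,d,K,T
def cloud(d,K,T):
    v,u=np.mgrid[:d.shape[0],:d.shape[1]]
    P=np.stack([(u-K[0,2])/K[0,0]*d,(v-K[1,2])/K[1,1]*d,d],-1)
    W=P@T[:3,:3].T+T[:3,3]; W[d<=0]=np.nan
    return W
def onplane(u,v,z,K,T):
    q=T[:3,:3]@np.array([(u-K[0,2])/K[0,0],(v-K[1,2])/K[1,1],1.]); o=T[:3,3]
    return o+q*(z-o[2])/q[2]
def save(n,im): cv2.imwrite("pics/"+n,im[...,::-1])
E
python3 - <<'E'
from h import *
for n in ("scene","side"):
    im,d,K,T=shot(n); save(n+"0.png",im); np.savez(n+"0.npz",im=im,d=d,K=K,T=T); print(n,T[:3,3],(d>0).mean())
print(r.tcp_to_tips, r.state())
E
```

```text
pics
scene [1.07332277 0.62369261 0.70116865] 0.9961953125
side [0.48869749 0.63860777 0.67849603] 0.9958515625
0.017 {'clock': 0.1, 'q': array([-1.21991001,  0.4693568 , -0.04863059,  1.53355611,  0.02412139,
        1.14098046, -0.08229998]), 'joint_velocities': array([-0.00017304, -0.00159448,  0.00169216, -0.00295466,  0.00133996,
        0.00148888, -0.00167412]), 'joint_efforts': array([ 1.63001201e-03, -5.09168100e+01, -8.08217051e-02, -2.36831546e+01,
       -6.15221635e-02,  3.44529469e-02,  4.91424646e-05]), 'ee_pos': array([0.25000881, 0.62640829, 0.21111495]), 'tool_rot': array([ 1.88719848e-01,  9.82030592e-01, -8.46951946e-04, -1.31474465e-04]), 'force': array([0.59828312, 0.2894127 , 0.11898944]), 'wrist_torque': array([-0.01239152, -0.05038829, -0.00526502]), 'grip_force': 0.0, 'gripper_width': 0.08730371465790492}
```

View pics/scene0.png

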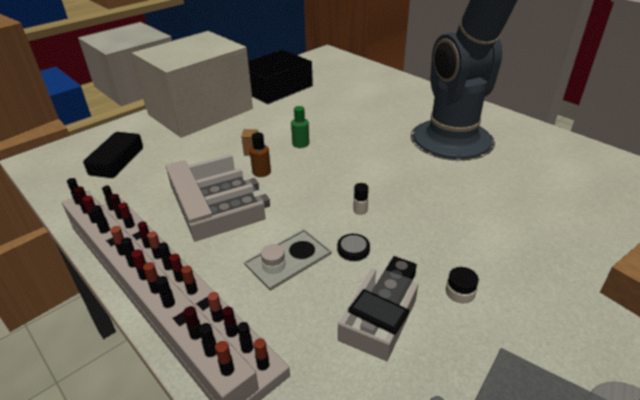

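View pics/side0.png

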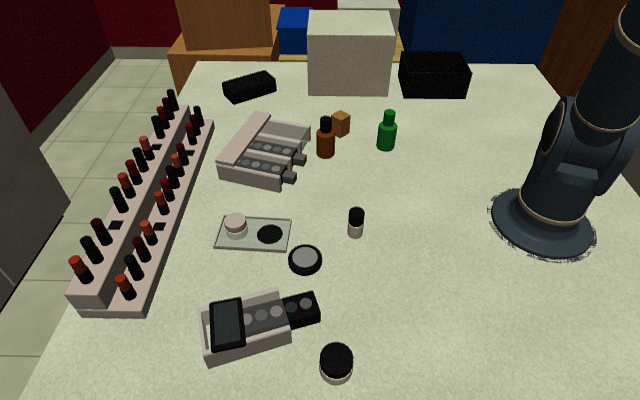

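The scene view shows two bottles of that shape, amber at (260,155) and green at (300,128). The same two are at (326,137) and (387,130) in the side view. The amber one fits the description and stands in front of the empty far bay. The spot is at side (270,234), and the cassette's blank end is at side (315,310). I'll confirm the bottle in a crop while I measure.

Run:
```python
from h import *
z=np.load("side0.npz"); im,d,K,T=z["im"],z["d"],z["K"],z["T"]
save("crop_bottle.png",cv2.resize(im[90:260,200:420],None,fx=3.5,fy=3.5,interpolation=cv2.INTER_CUBIC))
W=cloud(d,K,T)
def stat(name,u0,u1,v0,v1,zl,zh):
    P=W[v0:v1,u0:u1].reshape(-1,3); P=P[(P[:,2]>zl)&(P[:,2]<zh)]
    if len(P)<5: print(name,len(P)); return
    rc=cv2.minAreaRect((P[:,:2]*1000).astype(np.float32)); print(name,len(P),"med z %.4f"%np.median(P[:,2]),"rect",np.round(rc[0],1),np.round(rc[1],1),round(rc[2],1))
    return P
stat("cap top",315,338,110,135,.108,.118)
stat("bottle",310,340,110,160,.01,.12)
stat("polish top",345,368,203,240,.064,.08)
stat("compact",283,328,240,280,.012,.025)
stat("cream",315,360,338,390,.038,.05)
stat("jar_tray",218,250,208,240,.04,.055)
stat("carton",330,352,108,137,.055,.07)
stat("green top",376,400,107,120,.1,.13)
stat("tray",210,295,210,255,.003,.013)
P=stat("cass top",285,325,288,330,.033,.042)
stat("palette",205,248,292,355,.058,.072)
stat("riser back",215,275,110,165,.06,.07)
stat("riser+",215,310,105,190,.044,.07)
stat("bridge rim",195,300,285,370,.047,.058)
stat("knob1",295,308,147,164,.02,.034)
stat("knob2",283,298,168,186,.02,.034)
# spot
g=im.astype(int).sum(2); m=np.zeros(g.shape,np.uint8); m[222:246,254:287]=(g[222:246,254:287]<150)
ys,xs=np.nonzero(m); pts=np.array([onplane(u,v,.005,K,T)[:2] for u,v in zip(xs,ys)],np.float32)*1000
print("spot",len(pts),cv2.minEnclosingCircle(pts),pts.mean(0))
print("table z",np.nanmedian(W[200:300,380:450,2]))
```

```text
cap top 71 med z 0.1117 rect [ 489.8 -242.6] [29.6 28.5] 44.7
bottle 808 med z 0.0595 rect [ 491.9 -288.8] [ 81.8 147.7] 1.0
polish top 158 med z 0.0699 rect [423.1  44.3] [30.9 32. ] 9.3
compact 766 med z 0.0182 rect [535.6 123.1] [70.  82.4] 84.4
cream 891 med z 0.0441 rect [467.8 346. ] [53.3 51.6] 89.0
jar_tray 298 med z 0.0449 rect [680.8  49.9] [44.4 47. ] 10.1
carton 156 med z 0.0615 rect [ 466.6 -297.7] [137.9  48.9] 67.2
green top 97 med z 0.1108 rect [ 323.8 -276.2] [31.4 26.1] 24.5
tray 1939 med z 0.0057 rect [652.  44.] [191.  126.6] 3.9
cass top 791 med z 0.0364 rect [529.5 246.8] [58.9 50.5] 18.8
palette 1679 med z 0.0644 rect [649.6 298.2] [55.2 90.1] 14.0
riser back 1059 med z 0.0639 rect [ 701. -237.] [238.1  52.6] 73.3
riser+ 3886 med z 0.0527 rect [ 645.5 -220. ] [238.5 168.3] 73.1
bridge rim 2683 med z 0.0521 rect [626.7 284.6] [146. 103.] 19.7
knob1 121 med z 0.0288 rect [ 554.  -205.5] [28.6 60.1] 2.6
knob2 127 med z 0.0292 rect [ 577.1 -123.3] [32.2 31.6] 74.4
spot 366 ((609.6412963867188, 53.2129020690918), 27.213029861450195) [609.63837   53.477356]
table z 0.00010081716457077672
```

View pics/crop_bottle.png

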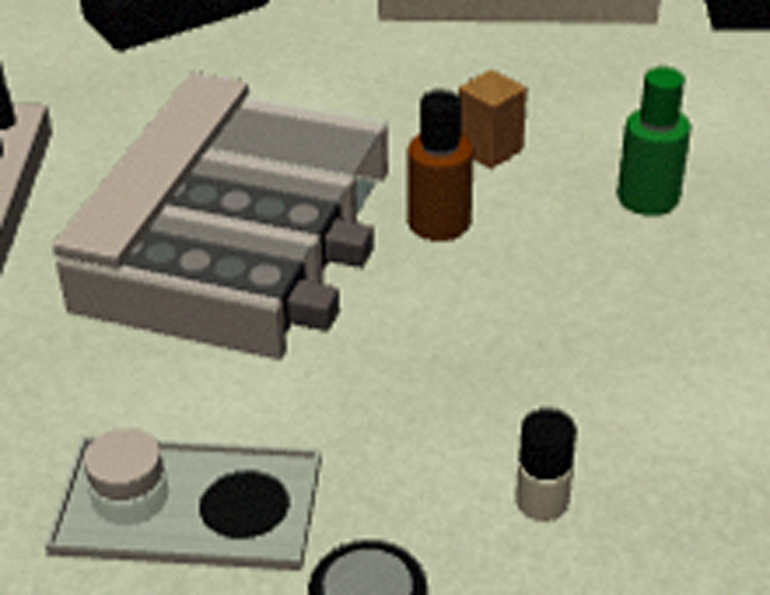

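The crop confirms the amber bottle at crop (440,165), standing in front of the empty bay. The green one is the decoy. The measurements agree with the given sizes: cap top at 0.112 m, spot about 27 mm in radius, cassette top at 0.036 m. I'll go above the bottle first.

Call:
servo_tool(motion=[25, -42.6, 0, 0, 0, 0, 25, -42.6, 0, 0, 0, 0, 25, -42.6, 0, 0, 0, 0, 25, -42.6, 0, 0, 0, 0, 25, -42.6, 0, 0, 0, 0, 25, -42.6, 0, 0, 0, 0, 25, -42.6, 0, 0, 0, 0, 25, -42.6, 0, 0, 0, 0, 25, -42.6, 0, 0, 0, 0, 25, -42.6, 0, 0, 0, 0, 24, -87, 0, 0, 0, 0, 24, -87, 0, 0, 0, 0, 24, -87, 0, 0, 0, 0, 24, -87, 0, 0, 0, 0, 24, -87, 0, 0, 0, 0, 24, -87, 0, 0, 0, 0, 24, -87, 0, 0, 0, 0, 24, -87, 0, 0, 0, 0, 24, -87, 0, 0, 0, 0, 24, -87, 0, 0, 0, 0], hand=0)

```text
clock: 2.1
ee_pos: [0.4881, -0.2505, 0.2122]
tool_rot: [0.194, 0.981, -0.002, 0.0]
force: [-0.9, 0.6, -0.2]
gripper_width: 0.0871
grip_force: 0.0
```

Run:
```python
from h import *
im,d,K,T=shot("wrist"); save("w1.png",im); np.savez("w1.npz",im=im,d=d,K=K,T=T)
print(r.state()["ee_pos"],T.round(3))
W=cloud(d,K,T).reshape(-1,3)
W=W[~np.isnan(W[:,0])]
for n,lo,hi in(("cap",.107,.118),("roof64",.06,.068),("carton",.058,.066),("roof52",.048,.056)):
    P=W[(W[:,2]>lo)&(W[:,2]<hi)]
    if len(P)>20: rc=cv2.minAreaRect((P[:,:2]*1000).astype(np.float32)); print(n,len(P),np.round(rc[0],1),np.round(rc[1],1),round(rc[2],1))
```

```text
[ 0.48888989 -0.24650865  0.21179396] [[ 0.38   0.89   0.251  0.419]
 [ 0.925 -0.365 -0.108 -0.222]
 [-0.004  0.273 -0.962  0.384]
 [ 0.     0.     0.     1.   ]]
cap 1814 [ 411.2 -261.1] [189.  29.] 12.2
roof64 2385 [ 538.  -368.9] [384.4 313.3] 12.3
carton 2633 [ 541.8 -368.2] [376.6 313.4] 12.3
roof52 13080 [ 510.8 -322.7] [440.3 312.7] 31.3
```

View pics/w1.png

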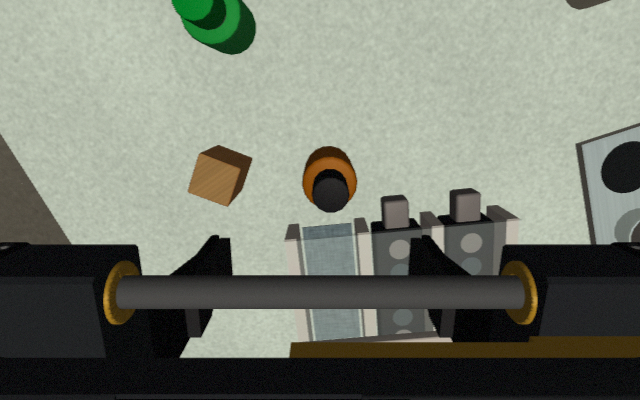

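The wrist view shows the amber cap at (331,193), the carton at (219,175) and the empty bay's felt strip, front edge at about (327,226), between the jaws.

Run:
```python
from h import *
z=np.load("w1.npz"); im,d,K,T=z["im"],z["d"],z["K"],z["T"]
print("cap",onplane(331,191,.112,K,T))
W=cloud(d,K,T)
P=W[175:215,310:352].reshape(-1,3);P=P[(P[:,2]>.107)&(P[:,2]<.118)];print(P.mean(0),P.min(0),P.max(0))
for n,u,v in(("felt front L",304,228),("felt fr R",352,223),("felt far L",311,341),("felt far R",361,337)): print(n,onplane(u,v,.001,K,T))
for n,u,v in(("wall front out L",287,226),("wall front R in",357,219),("wall L in",300,225),("wall R end",517,219)): print(n,onplane(u,v,.052,K,T))
print("carton",onplane(210,188,.062,K,T), W[170:200,195:225].reshape(-1,3)[::97].round(3)[:6])
```

```text
cap [ 0.48672834 -0.24222211  0.112     ]
[ 0.48880453 -0.24401925  0.11097603] [ 0.4749012  -0.25880186  0.1070707 ] [ 0.50396978 -0.22960484  0.11370895]
felt front L [ 0.54291321 -0.29464458  0.001     ]
felt fr R [ 0.55786565 -0.24232317  0.001     ]
felt far L [ 0.68369093 -0.345073    0.001     ]
felt far R [ 0.7016969  -0.28549936  0.001     ]
wall front out L [ 0.51818146 -0.2995963   0.052     ]
wall front R in [ 0.537352  -0.2336959  0.052    ]
wall L in [ 0.52204649 -0.28741494  0.052     ]
wall R end [ 0.59611817 -0.09016653  0.052     ]
carton [ 0.4542689 -0.3479675  0.062    ] [[ 0.434 -0.353  0.061]
 [ 0.439 -0.348  0.062]
 [ 0.444 -0.345  0.059]
 [ 0.449 -0.34   0.06 ]
 [ 0.454 -0.335  0.06 ]
 [ 0.449 -0.356  0.061]]
```

Call:
servo_tool(motion=[0, 0, -5, 0, 0, 0, 0, 0, -9, 0, 0, 0, 0, 0, -11.7, 0, 0, 0, 0, 0, -11.7, 0, 0, 0, 0, 0, -11.7, 0, 0, 0])

```text
clock: 2.65
ee_pos: [0.4906, -0.242, 0.0953]
tool_rot: [0.188, 0.982, 0.0, -0.0]
force: [0.3, -1.0, 0.7]
gripper_width: 0.0874
grip_force: 0.0
```

Call:
servo_tool(motion=[0, 0, 0, 0, 0, 0, 0, 0, 0, 0, 0, 0, 0, 0, 0, 0, 0, 0, 0, 0, 0, 0, 0, 0, 0, 0, 0, 0, 0, 0, 0, 0, 0, 0, 0, 0, 0, 0, 0, 0, 0, 0, 0, 0, 0, 0, 0, 0], hand=255)

```text
clock: 3.45
ee_pos: [0.4902, -0.2431, 0.095]
tool_rot: [0.189, 0.982, 0.0, -0.0]
force: [-0.1, -0.4, 0.1]
gripper_width: 0.0311
grip_force: 0.0
```

Call:
servo_tool(motion=[0, 0, 0, 0, 0, 0, 0, 0, 0, 0, 0, 0, 0, 0, 0, 0, 0, 0, 0, 0, 3, 0, 0, 0, 0, 0, 6, 0, 0, 0, 0, 0, 9, 0, 0, 0, 0, 0, 9, 0, 0, 0])

```text
clock: 4.15
ee_pos: [0.4923, -0.2443, 0.1886]
tool_rot: [0.189, 0.982, -0.0, 0.004]
force: [0.9, -0.9, -3.1]
gripper_width: 0.0288
grip_force: 30.0
```

Call:
servo_tool(motion=[1, 2.4, 0, 0, 0, 0, 2.5, 6.1, 0, 0, 0, 0, 4.2, 10.3, 0, 0, 0, 0, 5.9, 14.5, 0, 0, 0, 0, 7.6, 18.7, 0, 0, 0, 0, 9.3, 22.8, 0, 0, 0, 0, 10.7, 26.2, 0, 0, 0, 0, 11.7, 28.7, 0, 0, 0, 0, 12.1, 29.7, 0, 0, 0, 0, 12.1, 29.7, 0, 0, 0, 0, 12.1, 29.7, 0, 0, 0, 0, 12.1, 29.7, 0, 0, 0, 0])

```text
clock: 5.35
ee_pos: [0.6106, 0.0511, 0.1849]
tool_rot: [0.19, 0.982, -0.001, -0.0]
force: [-0.2, -0.4, -2.6]
gripper_width: 0.0285
grip_force: 30.0
```

Call:
servo_tool(motion=[0, 0.1, -3, 0, 0, 0, 0, 0.1, -6, 0, 0, 0, 0, 0.1, -7.5, 0, 0, 0, 0, 0.1, -8, 0, 0, 0, 0, 0.1, -8.3, 0, 0, 0, 0, 0.1, -8.5, 0, 0, 0, 0, 0.1, -8.5, 0, 0, 0, 0, 0.1, -8.5, 0, 0, 0])

```text
clock: 6.15
ee_pos: [0.6118, 0.055, 0.101]
tool_rot: [0.189, 0.982, 0.0, 0.001]
force: [-0.3, -0.2, -2.1]
gripper_width: 0.0283
grip_force: 30.0
```

Run:
```python
from h import *
im,d,K,T=shot("side"); s=r.state();print(s["ee_pos"],s["force"])
save("side1.png",cv2.resize(im[100:280,190:370],None,fx=3.3,fy=3.3,interpolation=cv2.INTER_CUBIC))
```

```text
[0.61173841 0.05500188 0.10088891] [-0.23042312  0.91731035 -1.51910222]
```

View pics/side1.png

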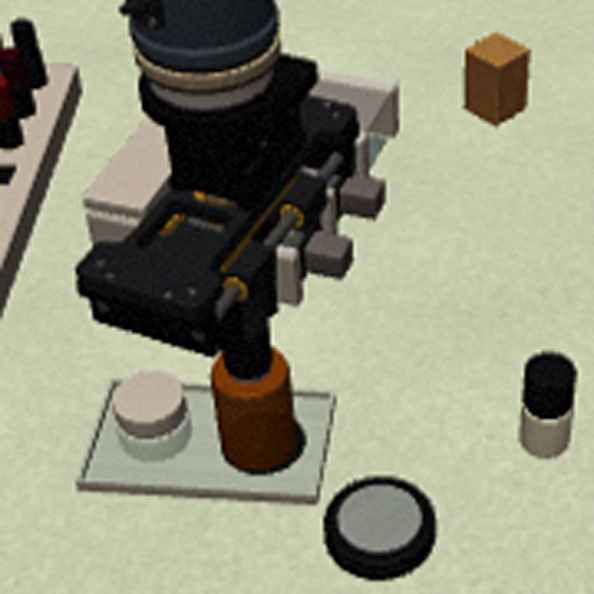

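The bottle is over the spot but about 4 mm too far in +x: the spot shows on the right at crop (300,440). I'll nudge it back, set it down and release.

Call:
servo_tool(motion=[-0.2, -0.1, 0, 0, 0, 0, -0.4, -0.1, 0, 0, 0, 0, -0.4, -0.1, -0.1, 0, 0, 0, -0.4, -0.1, -0.1, 0, 0, 0])

```text
clock: 6.6
ee_pos: [0.6076, 0.0538, 0.1002]
tool_rot: [0.189, 0.982, 0.0, 0.0]
force: [-0.7, 0.0, 4.1]
gripper_width: 0.0286
grip_force: 30.0
```

Call:
servo_tool(motion=[0, 0, 0, 0, 0, 0, 0, 0, 0, 0, 0, 0, 0, 0, 0, 0, 0, 0, 0, 0, 0, 0, 0, 0, 0, 0, 0, 0, 0, 0, 0, 0, 0, 0, 0, 0, 0, 0, 2, 0, 0, 0, 0, 0, 5, 0, 0, 0, 0, 0, 9, 0, 0, 0, 0, 0, 10, 0, 0, 0, 0, 0, 10, 0, 0, 0], hand=0)

```text
clock: 7.7
ee_pos: [0.6084, 0.054, 0.2011]
tool_rot: [0.189, 0.982, 0.001, 0.002]
force: [0.3, -0.6, -1.5]
gripper_width: 0.0868
grip_force: 0.0
```

Call:
servo_tool(motion=[-2, 4.5, 0, 0, 0, 8.2, -4, 9, 0, 0, 0, 16.4, -6, 13.5, 0, 0, 0, 24.6, -7.5, 17, 0, 0, 0, 32.8, -8.3, 19.1, 0, 0, 0, 41, -8.3, 19.1, 0, 0, 0, 41, -8.3, 19.1, 0, 0, 0, 41])

```text
clock: 8.4
ee_pos: [0.5236, 0.2441, 0.1975]
tool_rot: [-0.166, 0.986, -0.001, -0.001]
force: [-0.5, -0.6, -0.5]
gripper_width: 0.0869
grip_force: 0.0
```

Run:
```python
from h import *
im,d,K,T=shot("side"); W=cloud(d,K,T).reshape(-1,3)
def rect(P,n): rc=cv2.minAreaRect((P[:,:2]*1000).astype(np.float32)); print(n,len(P),np.round(rc[0],1),np.round(rc[1],1),round(rc[2],1))
P=W[(W[:,2]>.112)&(W[:,2]<.121)&(abs(W[:,0]-.61)<.04)&(abs(W[:,1]-.054)<.04)]; rect(P,"cap on tray")
im,d,K,T=shot("wrist"); save("w2.png",im); print(r.state()["ee_pos"],r.state()["tool_rot"])
W=cloud(d,K,T).reshape(-1,3)
P=W[(W[:,2]>.033)&(W[:,2]<.041)&(W[:,0]>.47)&(W[:,0]<.556)&(abs(W[:,1]-.247)<.06)]; rect(P,"cass w")
```

```text
cap on tray 130 [607.1  56.3] [26.  28.5] 21.6
[0.52461151 0.24276309 0.19813094] [-1.65060693e-01  9.86282882e-01 -7.47814936e-04 -6.96128113e-04]
cass w 3021 [528.3 255.8] [64.4 71.2] 18.0
```

View pics/w2.png

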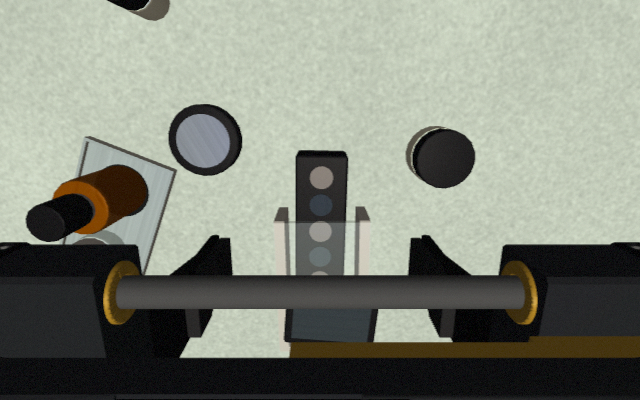

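The cassette is centred between the jaws (blank end at (321,155)) and in line with the tool. The bottle is within 4 mm of the spot. I'll descend and grip.

Call:
servo_tool(motion=[0, 0, -5, 0, 0, 0, 0, 0, -10, 0, 0, 0, 0, 0, -14, 0, 0, 0, 0, 0, -16.5, 0, 0, 0, 0, 0, -17.7, 0, 0, 0, 0, 0, -17.7, 0, 0, 0, 0, 0, -17.7, 0, 0, 0])

```text
clock: 9.2
ee_pos: [0.5254, 0.2447, 0.0231]
tool_rot: [-0.166, 0.986, 0.0, 0.001]
force: [0.5, 0.0, 0.4]
gripper_width: 0.0875
grip_force: 0.0
```

Call:
servo_tool(motion=[0, 0, 0, 0, 0, 0, 0, 0, 0, 0, 0, 0, 0, 0, 0, 0, 0, 0, 0, 0, 0, 0, 0, 0, 0, 0, 0, 0, 0, 0, 0, 0, 0, 0, 0, 0, 0, 0, 0, 0, 0, 0, 0, 0, 0, 0, 0, 0], hand=255)

```text
clock: 10.0
ee_pos: [0.5243, 0.2448, 0.0222]
tool_rot: [-0.167, 0.986, -0.0, -0.0]
force: [-2.0, -0.7, 3.2]
gripper_width: 0.0495
grip_force: 30.0
```

Call:
servo_tool(motion=[-1, -0.35, 0, 0, 0, 0, -3, -1.05, 0, 0, 0, 0, -5, -1.75, 0, 0, 0, 0, -7, -2.4, 0, 0, 0, 0, -9, -3.1, 0, 0, 0, 0, -11, -3.8, 0, 0, 0, 0, -12.5, -4.3, 0, 0, 0, 0, -13.2, -4.55, 0, 0, 0, 0, -13.2, -4.55, 0, 0, 0, 0, -13.2, -4.55, 0, 0, 0, 0])

```text
clock: 11.0
ee_pos: [0.39, 0.1988, 0.0221]
tool_rot: [-0.167, 0.986, -0.001, -0.003]
force: [-6.3, -0.8, 10.0]
gripper_width: 0.0493
grip_force: 29.9
```

Call:
servo_tool(motion=[0, 0, 0, 0, 0, 0, 0, 0, 0, 0, 0, 0, 0, 0, 0, 0, 0, 0, 0, 0, 0, 0, 0, 0, 0, 0, 0, 0, 0, 0, 0, 0, 0, 0, 0, 0, 0, 0, 4, 0, 0, 0, 0, 0, 8, 0, 0, 0, 0, 0, 12, 0, 0, 0, 3.2, 1.1, 16, 0, 0, 0, 6.4, 2.2, 17.5, 0, 0, 0, 9.5, 3.3, 17.5, 0, 0, 0, 9.5, 3.3, 17.5, 0, 0, 0, 9.5, 3.3, 17.5, 0, 0, 0], hand=0)

```text
clock: 12.4
ee_pos: [0.4868, 0.2321, 0.1963]
tool_rot: [-0.167, 0.986, -0.0, -0.001]
force: [0.5, -0.6, -0.2]
gripper_width: 0.0871
grip_force: 0.0
```

Run:
```python
from h import *
im,d,K,T=shot("side"); save("side2.png",im); W=cloud(d,K,T).reshape(-1,3)
im,d,K,T=shot("wrist"); save("w3.png",im); np.savez("w3.npz",im=im,d=d,K=K,T=T); W2=cloud(d,K,T).reshape(-1,3)
print(r.state()["ee_pos"])
c=np.array([.44,.216])
for n,X in(("side",W),("wrist",W2)):
    P=X[(X[:,2]>.033)&(X[:,2]<.041)&(np.linalg.norm(X[:,:2]-c,axis=1)<.1)]
    if len(P)>20: rc=cv2.minAreaRect((P[:,:2]*1000).astype(np.float32)); print(n,len(P),np.round(rc[0],1),np.round(rc[1],1),round(rc[2],1))
```

```text
[0.48583426 0.23189191 0.19632764]
side 1868 [442.6 217. ] [158.5  50.4] 17.6
wrist 8971 [438.  213.3] [149.3  49.2] 18.1
```

View pics/w3.png

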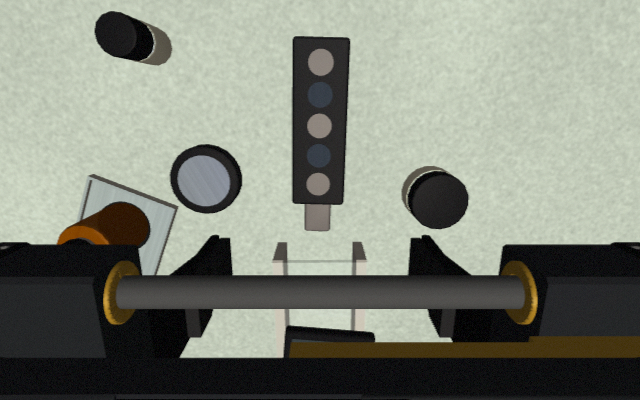

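The cassette lies clear of the bridge: top at (320,120), knob at (317,217), straight, centre near (0.44, 0.214), yaw about 18°. I'll take it again nearer the knob.

Call:
servo_tool(motion=[-0.3, -0.3, -5, 0, 0, -1, -0.3, -0.3, -10, 0, 0, -1, -0.3, -0.3, -14, 0, 0, -1, -0.3, -0.3, -16.5, 0, 0, -1, -0.3, -0.3, -17.5, 0, 0, -1, -0.3, -0.3, -17.5, 0, 0, -1])

```text
clock: 13.1
ee_pos: [0.4828, 0.2288, 0.0212]
tool_rot: [-0.159, 0.987, -0.0, -0.001]
force: [0.0, -0.7, 1.6]
gripper_width: 0.0869
grip_force: 0.0
```

Call:
servo_tool(motion=[0, 0, 0, 0, 0, 0, 0, 0, 0, 0, 0, 0, 0, 0, 0, 0, 0, 0, 0, 0, 0, 0, 0, 0, 0, 0, 0, 0, 0, 0, 0, 0, 0, 0, 0, 0, 0, 0, 0, 0, 0, 0, 0, 0, 0, 0, 0, 0], hand=255)

```text
clock: 13.9
ee_pos: [0.4844, 0.2295, 0.0224]
tool_rot: [-0.159, 0.987, 0.0, 0.0]
force: [-1.0, -0.7, 3.9]
gripper_width: 0.0486
grip_force: 30.0
```

Call:
servo_tool(motion=[0, 0, 2, 0, 0, 0, 0, 0, 5, 0, 0, 0, 0, 0, 8, 0, 0, 0, 0, 0, 11, 0, 0, 0, 0, 0, 14, 0, 0, 0, 0, 0, 16, 0, 0, 0, 0, 0, 16, 0, 0, 0])

```text
clock: 14.6
ee_pos: [0.4858, 0.2302, 0.1843]
tool_rot: [-0.158, 0.987, 0.001, 0.003]
force: [1.5, 0.5, -2.2]
gripper_width: 0.0492
grip_force: 30.0
```

Call:
servo_tool(motion=[0, -1, 0, 0, 0, -8.3, 0, -2.5, 0, 0, 0, -16.6, -0.2, -4.5, 0, 0, 0, -24.9, -0.4, -6.5, 0, 0, 0, -33.2, -0.6, -8.5, 0, 0, 0, -41.5, -0.8, -10.5, 0, 0, 0, -49.8, -1, -12.5, 0, 0, 0, -58.1, -1.3, -14.5, 0, 0, 0, -66.4, -1.6, -16.5, 0, 0, 0, -74.7, -2, -18.5, 0, 0, 0, -83, -2.4, -20.5, 0, 0, 0, -91.3, -2.7, -22, 0, 0, 0, -99.6, -3, -23, 0, 0, 0, -108, -3, -23, 0, 0, 0, -108])

```text
clock: 16.0
ee_pos: [0.4525, -0.0022, 0.1805]
tool_rot: [0.707, 0.708, -0.002, -0.001]
force: [-0.1, 0.6, -3.1]
gripper_width: 0.049
grip_force: 30.0
```

Call:
servo_tool(motion=[0, -1, 0, 0, 0, -8.3, 0, -2.5, 0, 0, 0, -16.6, -0.2, -4.5, 0, 0, 0, -24.9, -0.4, -6.5, 0, 0, 0, -33.2, -0.6, -8.5, 0, 0, 0, -41.5, -0.8, -10.5, 0, 0, 0, -49.8, -1, -12.5, 0, 0, 0, -58.1, -1.3, -14.5, 0, 0, 0, -66.4, -1.6, -16.5, 0, 0, 0, -74.7, -2, -18.5, 0, 0, 0, -83, -2.4, -20.5, 0, 0, 0, -91.3, -2.7, -22, 0, 0, 0, -99.6, -3, -22.9, 0, 0, 0, -107.7, -3, -22.9, 0, 0, 0, -107.7, -3, -22.9, 0, 0, 0, -107.7])

```text
clock: 17.5
ee_pos: [0.4242, -0.2284, 0.1812]
tool_rot: [0.989, -0.149, -0.001, -0.0]
force: [0.3, 0.2, -2.1]
gripper_width: 0.049
grip_force: 30.0
```

Run:
```python
from h import *
s=r.state(); print(s["ee_pos"],s["tool_rot"],s["q"].round(2))
im,d,K,T=shot("side"); save("side3.png",im[60:320,150:500]); W=cloud(d,K,T).reshape(-1,3)
# riser geometry, cassette top
P=W[(W[:,2]>.185)&(W[:,2]<.215)&(W[:,0]>.4)&(W[:,0]<.6)&(abs(W[:,1]+.25)<.06)]
print(len(P),P.min(0),P.max(0))
```

```text
[ 0.42418558 -0.22836615  0.18124394] [ 9.88839896e-01 -1.48979404e-01 -8.82266755e-04 -1.33841489e-04] [-0.39  0.26  0.95  2.05 -0.26  0.96 -1.17]
775 [ 0.40000327 -0.28518432  0.18502586] [ 0.54734505 -0.19063675  0.21486274]
```

View pics/side3.png

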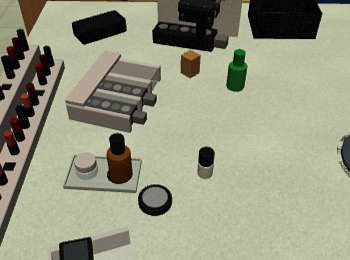

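The cassette hangs level at (185,35), knob outwards at (220,42), blank end towards the empty bay. The bottle stands on the tray. I'll lower it just in front of the mouth.

Call:
servo_tool(motion=[-0.8, 0.2, -2, 0, 0, 0, -0.8, 0.2, -6, 0, 0, 0, -0.8, 0.2, -10, 0, 0, 0, -0.8, 0.2, -13, 0, 0, 0, -0.8, 0.2, -15, 0, 0, 0, -0.8, 0.2, -15.7, 0, 0, 0, -0.8, 0.2, -15.7, 0, 0, 0, -0.8, 0.2, -15.7, 0, 0, 0])

```text
clock: 18.35
ee_pos: [0.4171, -0.2276, 0.0259]
tool_rot: [0.989, -0.151, 0.001, 0.0]
force: [-0.1, -0.7, -2.4]
gripper_width: 0.0492
grip_force: 30.0
```

Run:
```python
from h import *
s=r.state(); print(s["ee_pos"],s["force"])
im,d,K,T=shot("wrist"); save("w4.png",im); np.savez("w4.npz",im=im,d=d,K=K,T=T)
```

```text
[ 0.41710294 -0.2276475   0.02585484] [-0.08494329 -0.65301023 -2.43702296]
```

View pics/w4.png

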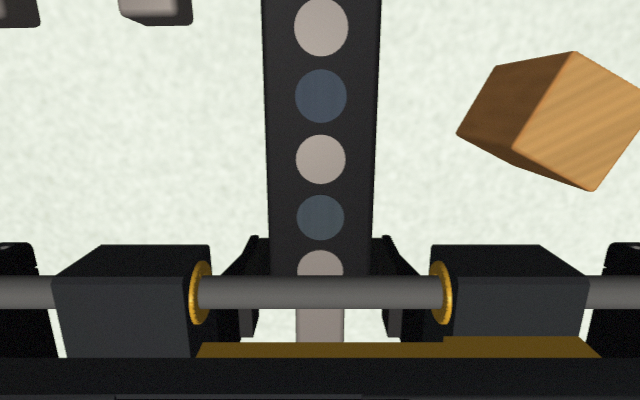

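The cassette is in line and flat at px 320, and the carton at (560,120) is clear. I'll slide it in, starting with 5 cm to check the force.

Call:
servo_tool(motion=[1.2, -0.37, -0.2, 0, 0, 0, 2.4, -0.75, -0.2, 0, 0, 0, 3.6, -1.12, -0.2, 0, 0, 0, 4.8, -1.5, -0.2, 0, 0, 0, 4.8, -1.5, -0.2, 0, 0, 0])

```text
clock: 18.9
ee_pos: [0.4671, -0.2435, 0.0234]
tool_rot: [0.989, -0.151, 0.001, 0.001]
force: [-0.3, 0.5, -1.6]
gripper_width: 0.0487
grip_force: 30.0
```

Call:
servo_tool(motion=[1.2, -0.37, 0, 0, 0, 0, 2.4, -0.75, 0, 0, 0, 0, 3.6, -1.12, 0, 0, 0, 0, 4.8, -1.5, 0, 0, 0, 0, 6.0, -1.87, 0, 0, 0, 0, 6.0, -1.87, -0.1, 0, 0, 0, 6.0, -1.87, -0.15, 0, 0, 0])

```text
clock: 19.6
ee_pos: [0.5264, -0.2621, 0.0224]
tool_rot: [0.988, -0.152, 0.002, 0.001]
force: [4.1, -0.5, 3.1]
gripper_width: 0.0488
grip_force: 30.0
```

Call:
servo_tool(motion=[0, 0, 0, 0, 0, 0, 0, 0, 0, 0, 0, 0, 0, 0, 0, 0, 0, 0, 0, 0, 0, 0, 0, 0, 0, 0, 3, 0, 0, 0, 0, 0, 6.5, 0, 0, 0, -3, 0.9, 6.5, 0, 0, 0, -6, 1.9, 6.5, 0, 0, 0, -8.2, 2.5, 6.5, 0, 0, 0, -8.2, 2.5, 6.5, 0, 0, 0, -8.2, 2.5, 6.5, 0, 0, 0], hand=80)

```text
clock: 20.7
ee_pos: [0.4423, -0.2361, 0.0868]
tool_rot: [0.988, -0.152, 0.0, -0.0]
force: [0.4, -0.4, 0.0]
gripper_width: 0.0594
grip_force: 0.0
```

Run:
```python
from h import *
s=r.state(); print(s["ee_pos"],s["force"],s["gripper_width"])
im,d,K,T=shot("side"); W=cloud(d,K,T).reshape(-1,3); b=np.array([.621,-.2905]); c,sn=np.cos(np.radians(17.2)),np.sin(np.radians(17.2))
X=(W[:,0]-b[0])*c-(W[:,1]-b[1])*sn; Y=(W[:,0]-b[0])*sn+(W[:,1]-b[1])*c
m=(W[:,2]>.033)&(W[:,2]<.041)&(X>-.2)&(X<-.085)&(abs(Y)<.05); print("box top",m.sum(),np.percentile(X[m],[1,99]),np.percentile(Y[m],[1,50,99]))
m=(W[:,2]>.024)&(W[:,2]<.032)&(X>-.2)&(X<-.1)&(abs(Y)<.02); print("knob",m.sum(),np.percentile(X[m],[1,99]),np.percentile(Y[m],[1,50,99]))
m=(W[:,2]>.024)&(W[:,2]<.032)&(X>-.13)&(X<-.085)&(abs(Y-.074)<.02); print("nbr knob",m.sum(),np.percentile(X[m],[1,99]),np.percentile(Y[m],[1,50,99]))
save("side4.png",im[60:320,150:500])
```

```text
[ 0.4422881  -0.23611805  0.08676258] [ 0.41987026 -0.37905473  0.03156459] 0.05939272755232981
box top 180 [-0.12668665 -0.08520199] [-0.02427149  0.00351793  0.02715514]
knob 86 [-0.15671905 -0.12592053] [-0.01344696  0.00474339  0.01588854]
nbr knob 63 [-0.10590039 -0.08559867] [0.06251131 0.07779772 0.08713877]
```

Call:
servo_tool(motion=[0, 0, 0, 0, 0, 0, 0, 0, -2, 0, 0, 0, 0, 0, -4.5, 0, 0, 0, 0, 0, -6.4, 0, 0, 0, 0, 0, -6.4, 0, 0, 0, 0, 0, -6.4, 0, 0, 0], hand=255)

```text
clock: 21.35
ee_pos: [0.4426, -0.2368, 0.0226]
tool_rot: [0.988, -0.152, -0.0, 0.0]
force: [0.1, -1.5, -0.1]
gripper_width: 0.0199
grip_force: 0.0
```

Call:
servo_tool(motion=[1, -0.3, 0, 0, 0, 0, 2, -0.6, 0, 0, 0, 0, 3, -0.92, 0, 0, 0, 0, 4, -1.24, 0, 0, 0, 0, 5, -1.55, 0, 0, 0, 0, 5.8, -1.8, 0, 0, 0, 0, 6.3, -1.95, 0, 0, 0, 0, 6.5, -2.0, 0, 0, 0, 0, 6.5, -2.0, 0, 0, 0, 0])

```text
clock: 22.25
ee_pos: [0.5074, -0.2564, 0.0225]
tool_rot: [0.988, -0.152, 0.0, 0.0]
force: [0.3, 0.6, -0.5]
gripper_width: 0.0005
grip_force: 0.1
```

```bash
cat > m.py <<'E'
from h import *
s=r.state(); print(s["clock"],s["ee_pos"],s["force"])
im,d,K,T=shot("side"); W=cloud(d,K,T).reshape(-1,3); b=np.array([.621,-.2905]); c,sn=np.cos(np.radians(17.2)),np.sin(np.radians(17.2))
X=(W[:,0]-b[0])*c-(W[:,1]-b[1])*sn; Y=(W[:,0]-b[0])*sn+(W[:,1]-b[1])*c
for n,y in (("knob",0),("nbr1",.075),("nbr2",.149)):
    m=(W[:,2]>.024)&(W[:,2]<.032)&(X>-.2)&(X<-.08)&(abs(Y-y)<.02); print(n,m.sum(),np.percentile(X[m],[1,50]) if m.sum()>5 else "",np.percentile(Y[m],[1,50,99]) if m.sum()>5 else "")
save("side5.png",cv2.resize(im[90:260,200:420],None,fx=3.5,fy=3.5))
E
python3 m.py
```

```text
22.25 [ 0.5074482  -0.25639686  0.02249279] [ 0.34265548  0.55756212 -0.46683692]
knob 58 [-0.13822274 -0.1291507 ] [-0.01116327  0.00827789  0.01537431]
nbr1 75 [-0.10562268 -0.09311212] [0.0619592  0.07700502 0.08783513]
nbr2 86 [-0.10656366 -0.09471609] [0.13542682 0.15121484 0.16197027]
```

Call:
servo_tool(motion=[0.2, -0.06, 0, 0, 0, 0, 0.4, -0.12, 0, 0, 0, 0, 0.4, -0.12, 0, 0, 0, 0, 0, 0, 0, 0, 0, 0, -3, 0.93, 0, 0, 0, 0, -6, 1.86, 2, 0, 0, 0, -7, 2.2, 6, 0, 0, 0, -7, 2.2, 10, 0, 0, 0, -7, 2.2, 14, 0, 0, 0, -7, 2.2, 14, 0, 0, 0])

```text
clock: 23.3
ee_pos: [0.4404, -0.2364, 0.1673]
tool_rot: [0.988, -0.152, 0.006, 0.0]
force: [1.3, -0.2, 0.2]
gripper_width: 0.0005
grip_force: 0.0
```

```bash
python3 m.py
```

```text
23.3 [ 0.44036629 -0.23636117  0.16733886] [ 1.31748083 -0.23612524  0.2200081 ]
knob 83 [-0.13404122 -0.11848155] [-0.01213609  0.0032842   0.01558331]
nbr1 76 [-0.10611825 -0.09494821] [0.06074352 0.07784428 0.0885458 ]
nbr2 86 [-0.1062295  -0.09468313] [0.13539921 0.15052066 0.16144672]
```

View pics/side5.png

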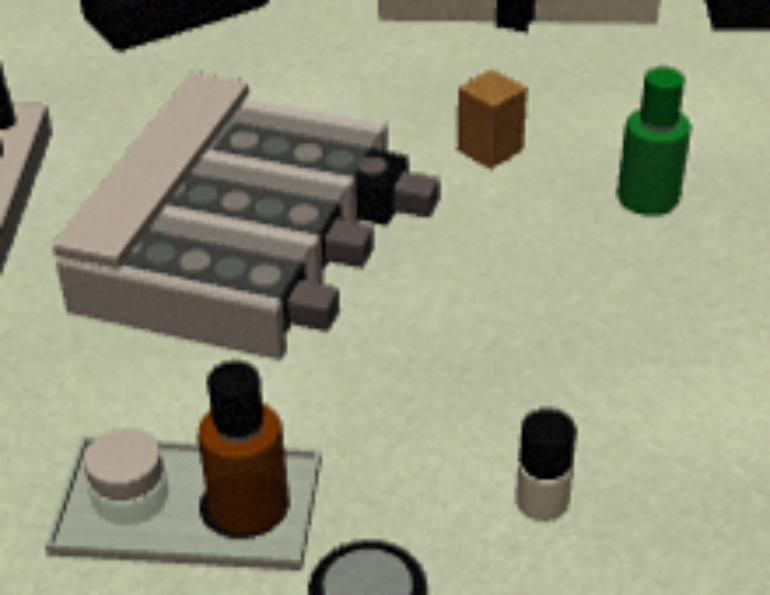

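The last look shows the knob at (415,193) still about 28 mm further out than its neighbours. The push fell short. I'll grip the knob itself and slide the cassette home.

Call:
servo_tool(motion=[2, -0.6, -2, 0, 0, 0, 4.2, -1.2, -4, 0, 0, 0, 6.2, -1.8, -6, 0, 0, 0, 6.2, -1.8, -9, 0, 0, 0, 6.2, -1.8, -12, 0, 0, 0, 6.2, -1.8, -14.2, 0, 0, 0, 6.2, -1.8, -14.2, 0, 0, 0, 6.2, -1.8, -14.2, 0, 0, 0], hand=123)

```text
clock: 24.15
ee_pos: [0.4985, -0.2524, 0.0201]
tool_rot: [0.988, -0.152, -0.001, 0.0]
force: [0.1, 0.0, 0.8]
gripper_width: 0.0443
grip_force: 0.0
```

Call:
servo_tool(motion=[0, 0, 0, 0, 0, 0, 0, 0, 0, 0, 0, 0, 0, 0, 0, 0, 0, 0, 0, 0, 0, 0, 0, 0, 0, 0, 0, 0, 0, 0, 0, 0, 0, 0, 0, 0], hand=255)

```text
clock: 24.75
ee_pos: [0.4993, -0.2522, 0.0207]
tool_rot: [0.988, -0.152, 0.0, 0.0]
force: [-0.2, -0.3, -0.4]
gripper_width: 0.0056
grip_force: 0.0
```

```bash
python3 m.py
python3 - <<'E'
from h import *
z=np.load("scene0.npz"); b=np.array([.621,-.2905]); c,sn=np.cos(np.radians(17.2)),np.sin(np.radians(17.2))
for cam in("scene","side"):
    im,d,K,T=shot(cam); W=cloud(d,K,T).reshape(-1,3); X=(W[:,0]-b[0])*c-(W[:,1]-b[1])*sn; Y=(W[:,0]-b[0])*sn+(W[:,1]-b[1])*c
    for n,zl,zh in (("30",.026,.033),("36",.034,.041)):
        m=(W[:,2]>zl)&(W[:,2]<zh)&(X>-.21)&(X<-.07)&(abs(Y)<.035); h,_=np.histogram(X[m],np.arange(-.21,-.069,.01)); print(cam,n,h)
print(r.state()["gripper_width"])
E
```

```text
24.75 [ 0.49930526 -0.25221302  0.0207182 ] [-0.15013237 -0.31022853 -0.44571071]
knob 45 [-0.13548307 -0.11228112] [-0.00876259  0.01071862  0.01433947]
nbr1 75 [-0.10563858 -0.09295484] [0.06097007 0.07840081 0.08868986]
nbr2 86 [-0.10667418 -0.09440915] [0.13598793 0.15049383 0.16187889]
scene 30 [ 0  0  0  0  0  0  0  4  7 25 15  7  3  0]
scene 36 [ 0  0  0  0  0  0  0  8 11  7  8 42 22  0]
side 30 [ 0  0  0  0  0  0  0  8  7 12 21  6  8  3]
side 36 [ 0  0  0  0  0  0  0 11  9  2  9 17 22 10]
0.0015464340723495946
```

Call:
servo_tool(motion=[-0.5, 0.15, 0, 0, 0, 0, -1.5, 0.46, 0, 0, 0, 0, -3, 0.93, 0, 0, 0, 0, -5, 1.55, 0, 0, 0, 0, -6, 1.85, 0, 0, 0, 0, -6, 1.85, 0, 0, 0, 0])

```text
clock: 25.5
ee_pos: [0.4373, -0.2331, 0.0205]
tool_rot: [0.988, -0.152, -0.001, -0.001]
force: [0.2, -0.7, 0.3]
gripper_width: 0.0004
grip_force: 0.0
```

```bash
cat > n.py <<'E'
from h import *
b=np.array([.621,-.2905]); c,sn=np.cos(np.radians(17.2)),np.sin(np.radians(17.2))
s=r.state(); p=s["ee_pos"][:2]-b; print("tcp bay",p[0]*c-p[1]*sn,p[0]*sn+p[1]*c,"z",s["ee_pos"][2],"w",s["gripper_width"],"t",s["clock"])
for cam in("scene","side"):
    im,d,K,T=shot(cam); W=cloud(d,K,T).reshape(-1,3); X=(W[:,0]-b[0])*c-(W[:,1]-b[1])*sn; Y=(W[:,0]-b[0])*sn+(W[:,1]-b[1])*c
    for n,zl,zh in (("30",.026,.033),("36",.034,.041)):
        m=(W[:,2]>zl)&(W[:,2]<zh)&(X>-.21)&(X<-.07)&(abs(Y)<.035); h,_=np.histogram(X[m],np.arange(-.21,-.069,.01)); print(cam,n,h)
    m=(W[:,2]>.024)&(W[:,2]<.033)&(X>-.16)&(X<-.08)&(abs(Y)<.02); print(" knob tip",np.percentile(X[m],[1,3]) if m.any() else "", Y[m].mean())
    save(f"n_{cam}_{s['clock']:.1f}.png",cv2.resize(im,None,fx=1,fy=1))
E
python3 n.py
```

```text
tcp bay -0.19245419942967434 0.0005172131783157397 z 0.02053847974288265 w 0.00037588266054655616 t 25.5
scene 30 [ 1  2  2  0  0  0  0  5 21 27 17 10  4  0]
scene 36 [ 2  9 17  1  0  0  0  0  0  0  3 38 22  0]
 knob tip [-0.1313745  -0.13027046] 0.0026100732732027
side 30 [ 0  2  0  0  0  0  0  9 22 24 29  7  8  5]
side 36 [ 3  6 11  1  0  0  0  0  0  0 15 41 42 23]
 knob tip [-0.13404839 -0.13363393] 0.0030309278660909213
```

The measurements show the closed fingers met no knob. They passed it and pushed the box's end face, so the travel was simply too short. I'll straddle the knob with half-open fingers and push on the box's end shoulders, stopping before the fingers enter the mouth.

Call:
servo_tool(motion=[0, 0.1, 0, 0, 0, 0, 0, 0.1, 0, 0, 0, 0, 0, 0.1, 0, 0, 0, 0, 0, 0.1, 0, 0, 0, 0, 1.5, -0.35, 0, 0, 0, 0, 3, -0.8, 0, 0, 0, 0, 4.5, -1.27, 0, 0, 0, 0, 5.6, -1.61, 0, 0, 0, 0, 6.6, -1.92, 0, 0, 0, 0, 7.6, -2.23, 0, 0, 0, 0, 8.6, -2.53, 0, 0, 0, 0, 9.3, -2.75, 0, 0, 0, 0, 9.7, -2.88, 0, 0, 0, 0, 9.7, -2.88, 0, 0, 0, 0], hand=160)

```text
clock: 27.0
ee_pos: [0.5348, -0.262, 0.0202]
tool_rot: [0.988, -0.152, -0.002, -0.001]
force: [-4.3, 1.4, 3.2]
gripper_width: 0.0325
grip_force: 2.1
```

```bash
python3 n.py; python3 -c "
from h import *;print(r.state()['force'])"
```

```text
tcp bay -0.0907666546051812 0.0016986202987320197 z 0.020210442954395606 w 0.03253972870438593 t 27.0
scene 30 [0 0 0 0 0 0 0 0 0 0 3 3 3 0]
scene 36 [ 0  0  0  0  0  0  0  0  0  0  2 11  5  0]
 knob tip [-0.10855318 -0.10834249] 0.007834832420808296
side 30 [ 0  0  0  0  0  0  0  0  0  0 28 12  2  2]
side 36 [ 0  0  0  0  0  0  0  0  0  0  6 12  7  2]
 knob tip [-0.11000464 -0.10984745] 0.00039196000124841143
[-4.96543797  1.86460098  1.84345455]
```

Call:
servo_tool(motion=[0.2, -0.06, 0, 0, 0, 0, 0.2, -0.06, 0, 0, 0, 0, -1, 0.3, 0, 0, 0, 0, -3, 0.93, 0, 0, 0, 0, -6, 1.85, 0, 0, 0, 0, -8, 2.5, 4, 0, 0, 0, -8, 2.5, 9, 0, 0, 0, -8, 2.5, 14, 0, 0, 0, -8, 2.5, 18, 0, 0, 0, -8, 2.5, 18, 0, 0, 0])

```text
clock: 28.1
ee_pos: [0.4601, -0.24, 0.2061]
tool_rot: [0.988, -0.152, 0.007, 0.001]
force: [1.1, 1.1, -0.1]
gripper_width: 0.0322
grip_force: 0.0
```

```bash
python3 n.py; python3 m.py
python3 - <<'E'
from h import *
im,d,K,T=shot("side"); W=cloud(d,K,T).reshape(-1,3)
for n,zl,zh,x,y in(("bottle cap",.112,.121,.61,.054),("polish",.064,.08,.423,.044),("cream",.038,.05,.468,.346),("jar_tray",.04,.055,.681,.05),("carton",.055,.07,.454,-.345),("compact",.012,.025,.5356,.123),("palette",.058,.072,.65,.298)):
    P=W[(W[:,2]>zl)&(W[:,2]<zh)&(abs(W[:,0]-x)<.06)&(abs(W[:,1]-y)<.06)]; print(n,len(P),((P.min(0)+P.max(0))/2).round(3) if len(P) else "")
E
```

```text
tcp bay -0.16867768471047498 0.0006340788826623076 z 0.20612226419283014 w 0.03216717402574325 t 28.1
scene 30 [ 0  0  0  0  0  0  0  0  0  0 17 26  7  0]
scene 36 [0 0 0 0 0 0 0 0 0 0 0 0 0 0]
 knob tip [-0.10712512 -0.1066136 ] 0.002558184125994973
side 30 [ 0  0  0  0  0  0  0  0  0  0 24 24 24 14]
side 36 [ 0  0  0  0  0  0  0  0  0  0  0  0  4 21]
 knob tip [-0.10984788 -0.10923553] 0.003516122643739382
28.2 [ 0.45714191 -0.23750074  0.20147512] [-0.72954735  0.46139042 -0.17624164]
knob 78 [-0.10967889 -0.09541249] [-0.01187912  0.00451588  0.01748098]
nbr1 76 [-0.10560041 -0.09252098] [0.06248068 0.07839826 0.08771619]
nbr2 89 [-0.10648801 -0.09551304] [0.13557866 0.1512092  0.16169466]
bottle cap 138 [0.606 0.056 0.116]
polish 161 [0.423 0.045 0.068]
cream 897 [0.468 0.346 0.043]
jar_tray 307 [0.662 0.05  0.047]
carton 146 [ 0.448 -0.337  0.06 ]
compact 792 [0.545 0.112 0.018]
palette 1680 [0.65  0.298 0.063]
```

The knob now stands within 4 mm of its neighbours'. The bottle is about 4 mm off the spot's centre, and the bystanders' readings show nothing shifted. I'll hand it in.

```bash
python3 -c "
from h import *;print(r.hand_in())"
```

```text
the job is handed in; nothing more can be done
None
```

I handed the job in (no verdict returned): by my last camera measurements the bottle stands upright about 4 mm from the spot's centre, and the cassette is home in the bay about 4 mm short, knob outwards; closing on the knob to slide it failed (the fingers shut without meeting it), so I drove the last few centimetres by pushing on the box's end.

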